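# Switch on and zero the kitchen scale

## Task

Get the bench scale ready for weighing into the steel bowl that stands on it: with the fingertips, gently press the large round power key well down and let it come back up, then press the long zero key well down in the same way and let it up. Leave the small round key alone, grasp and lift nothing, do not disturb the bowl, jigger, tub or bottle, and finish with the hand clear of everything.

Things in the scene. Friction and masses are not known exactly. Their poses are not given: they have to be found in the camera images.
- scale: white bench scale, fixed, 280 mm deep (x) by 240 mm wide (y). Origin on the table near its middle, z up; -x points to the control panel, a level strip 90 mm deep whose top is 36 mm above the table (x from -140 to -50 mm). Three grey keys stand on the panel in a row along y at x = -105 mm, y = -60, 0 and +60 mm, in any order; a dark display strip lies behind them. Behind the panel (+x) is the steel weighing plate, top 50 mm above the table
- power_unit: the fixed collar of the power key, the large round one on the scale's panel; origin on the panel's top, at the key's centre; axes as the scale's
- zero_unit: the fixed collar of the zero key, the long one on the scale's panel; origin on the panel's top, at the key's centre; axes as the scale's
- small_unit: the fixed collar of the small round key on the scale's panel; origin on the panel's top, at the key's centre; axes as the scale's
- power_key (a joint): the large round power key, 34 mm across. Joint value in m: 0 up, 0.009 fully down against a hard stop; it moves straight down and springs back by itself. It takes 0.5 N to start it and 5 N to hold it fully down; it counts as pressed beyond 0.0045 (about 2.8 N). More than 20 N would damage it
- zero_key (a joint): the long zero key, a bar 48 mm (along the scale's x) by 18 mm. Joint value in m: 0 up, 0.009 fully down against a hard stop; it moves straight down and springs back by itself. It takes 0.5 N to start it and 5 N to hold it fully down; it counts as pressed beyond 0.0045 (about 2.8 N). More than 20 N would damage it
- small_key (a joint): the small round key, 16 mm across, to be left alone. Joint value in m: 0 up, 0.009 fully down
- power_top (a point): large round power key: centre of the key's top face, which moves down with the key; 14 mm above the panel and 50 mm above the table when up; z up
- zero_top (a point): long zero key: centre of the key's top face, which moves down with the key; 14 mm above the panel and 50 mm above the table when up; z up
- small_top (a point): small round key: centre of the key's top face, which moves down with the key; 14 mm above the panel and 50 mm above the table when up; z up
- bowl: loose steel bowl on the weighing plate, 140 mm across the rim, 60 mm tall; origin at the centre of its underside. To be left alone
- jigger: loose steel jigger (double-cone measure), 42 mm across, 80 mm tall, standing on the table at one side of the scale; origin at the centre of its underside. To be left alone
- tub: loose clear plastic tub, 120 (x) by 160 (y) by 50 mm tall, on the table at the other side of the scale; origin at the centre of its underside. To be left alone
- bottle: loose brown glass bottle with a white cap, 72 mm across, 240 mm tall, on the table near the scale's rear corner; origin at the centre of its underside. To be left alone

How it is judged:
On the way, in this order (a step that is already met when the one before it is completed fails the run):
1. the power key is pressed at least half-way (4.5 mm) down, the zero key being up (value of joint power_key above 0.0045 m and value of joint zero_key below 0.0015 m), for 0.1 s.
2. the power key is up again (within 1.5 mm), the zero key still up (value of joint each of power_key, zero_key below 0.0015 m), for 0.1 s.
3. the zero key is pressed at least half-way (4.5 mm) down, the power key being up (value of joint zero_key above 0.0045 m and value of joint power_key below 0.0015 m), for 0.1 s.
At the end, for the whole second after the job is handed in: All three keys are up (within 1.5 mm), and the bowl, jigger, tub and bottle stand still and upright (within 0.1 rad) within 10 mm of where they were (all of step 2 and value of joint small_key below 0.0015 m and distance of each of bowl, jigger, tub, bottle from where it was at the start of the episode below 0.01 m and angle between each of bowl, jigger, tub, bottle's own z axis and vertical below 0.1 rad and linear speed of each of bowl, jigger, tub, bottle below 0.02 m/s); the robot touches nothing.
It fails at once if the small round key is pressed (more than 2 mm) (value of joint small_key above 0.002 m).
It fails at once if a key or the scale is pressed with more than 20 N (contact force between any of the fingers, the arm and power_unit above 20 N or contact force between any of the fingers, the arm and zero_unit above 20 N or contact force between any of the fingers, the arm and small_unit above 20 N or contact force between any of the fingers, the arm and scale above 20 N).
It fails at once if the bowl, jigger, tub or bottle is shifted or lifted more than 10 mm, or tipped more than 0.2 rad (distance of any of bowl, jigger, tub, bottle from where it was at the start of the episode above 0.01 m or angle between any of bowl, jigger, tub, bottle's own z axis and vertical above 0.2 rad).
It also fails if it takes over 45 s, if anything falls off the work surface, if the arm or the gripper's body presses on something with over 40 N, if the wrist force passes 120 N, or if a joint passes its speed limit or range.

## Robot

A 7-joint arm with a two-finger parallel gripper is mounted at the origin on the work surface. World frame = base frame: x ahead of the robot, y to its left, z up, the work surface at z = 0. Lengths are in m, angles in rad, forces in N, time in s.
With the tool pointing down it reaches from about 0.35 to 0.9 m from the base axis. Payload 19.9 kg.
Tool frame: the origin (TCP) lies at the very end of the fingers, on their centre line; the grasp point (between the pads) lies behind it (robot.tcp_to_grasp is the z of the grasp point in the tool frame, in m); z points along the fingers, y is the direction in which the jaws open and shut (so a half turn about z gives the same grasp; the last joint's range is limited). The gripper opens to 94 mm and grips with 3 to 60 N. Pads are 16 mm wide; open, the fingers measure 119 mm over their backs; the gripper's body (75 mm by 177 mm) begins 78 mm behind the grasp point.
Start: joints at [1.073, 0.417, -0.01, 1.614, 0.005, 1.111, -0.053], TCP at [0.276, -0.561, 0.205] pointing down, gripper open.
Joint ranges: [-2.81, 2.81], [-0.39, 2.02], [-1.27, 1.25], [0.06, 2.57], [-1.19, 4.33], [0.19, 2], [-2.82, 2.82]. Speed limits (rad/s): [1.89, 1.89, 2.39, 2.39, 3.01, 3.01, 3.01].

## Interface

Orientations are given as [roll, pitch, yaw] about the fixed x, y, z axes, in that order (R = Rz(yaw) Ry(pitch) Rx(roll)).
In Python, from cell import robot gives the robot as it stands.
- The arm moves only by the tool jog_arm, never from a script. Its argument "moves" is one flat list of numbers, 6 for each row, row after row: the shift along the tool's x, y, z in mm, then the turn, a rotation vector about the tool's x, y, z in rad. In form: [tx, ty, tz, wx, wy, wz, tx, ty, tz, wx, wy, wz, ...]. A call has 1 to 20 rows; each row shifts and turns the commanded pose from where the row before left it, along the tool's axes as they then stand; what a row does not reach is not made up. A row lasts 1/12 s, in which the tool goes at most 41.7 mm and 7.16 degrees, less where a joint would pass 70% of its speed; a pose out of reach is approached as far as the arm can. A call with a gripper value outside its range is refused whole. "fingers" is the opening in per cent of the stroke, from 0 (shut) to 100 (fully open), set as the call begins (left out, the last holds). The fingers move at their own pace and stop on an object; "grip_force" is the grip in N (left out, the last holds). Time passes only in rows, so rows that do not move let the fingers close. It gives the time, the measured TCP pose, the force and the opening at its end, in the units of the state.
- robot.state(): the state, without advancing time (a new reading comes with each control period).
- robot.get_image(name): name is "scene" or "side" or "wrist"; returns a dict with "pixels" (480x640x3 uint8, red, green, blue), "mtx" (3x3 intrinsics, pixels), "R" (3x3) and "t" (3): a world point X has camera coordinates R X + t; the wrist camera has in their place "T_tool_cam" (4x4, takes a point from camera to tool coordinates, whose origin is the TCP and whose axes are the flange's). Camera axes: x right, y down, z forward; pixel columns grow to the right and rows downward; lengths in m; the calibration is good to about 2 mm. The wrist camera is an equidistant fisheye: a pixel r from the principal point sees the ray r / f radians off the axis. A picture is of the moment at which its call begins: read the wrist's pose just before it. There is no depth.
- robot.finish_job(): hands the job in, once; it reports no verdict.
Trained networks look in a picture, given as the dict that the camera call returned (one of the last four; its "shot" number tells which), for a name from the list of things; names that differ only in an ending like _2 or _b are one class to them, and where a whole thing is asked for, a point or a joint stands for the part that bears it (a point fixed in the world has none). Each returns a list of dicts, best first, with "conf" (0 to 1); they miss things now and then, are a little off and sometimes report something else, mostly with a low value. They report only what shows in the picture. A call takes as long as a camera call.
- robot.outline_of(name, picture): "pixels" (480x640 bool, what is visible of it) and "bbox" ([centre column, centre row, width, height] in pixels, round what is visible of it).
The state is a dict: "time": time; "joint_pos": joint angles; "qvel": joint speeds; "tau": joint torques, N m; "eef_pos": TCP position; "eef_rot": TCP orientation; "force": force on the tool from outside, world axes, zero at the start; "moment": the same for the moment, N m; "gripper_width": opening from 0.0 (shut) to 1.0 (fully open).
Only numpy, scipy, OpenCV 4.12 (cv2) and the standard library are available. Lean on these libraries where they do the work, as an engineer would, in place of code of your own. Each camera call takes 0.05 s, during which the arm holds its last target. There are 200 camera calls.

## Working session

There is one attempt and no reset: what is moved stays moved. The work goes in short steps, Python scripts to look and compute and a tool call to move; the robot and the scene stay as the last step left them, time stands still between calls to the robot, and variables do not carry over. Pictures are saved under pics/ and viewed, about 8 in all and at most 12, crops included, and the job is handed in when it is done.

Besides the shell and the picture viewer there is one more tool, called after "Emit:" in YAML: its name, and indented under it one key for each argument. jog_arm: Moves the arm, as the interface text tells. Its arguments: {"type":"object","properties":{"moves":{"type":"array","items":{"type":"number"}},"fingers":{"type":"number"},"grip_force":{"type":"number"}},"required":["moves"]}

```bash
mkdir -p pics; cat > h.py <<'E'
import numpy as np,cv2
from cell import robot
def ray(p,uv):
    K=p["mtx"];d=np.linalg.inv(K)@np.array([uv[0],uv[1],1.]);R=np.array(p["R"]);t=np.array(p["t"])
    return -R.T@t, R.T@d
def atz(p,uv,z):
    c,d=ray(p,uv);return c+d*(z-c[2])/d[2]
E
python3 - <<'E'
from h import *
print(robot.state())
ims=[]
for n in("scene","side"):
    p=robot.get_image(n);ims.append(p["pixels"]);
    cv2.imwrite(f"pics/{n}0.png",p["pixels"][:,:,::-1])
    for o,z in(("power_key",.05),("zero_key",.05),("small_key",.05),("scale",.04),("bowl",.08),("jigger",.04),("tub",.03),("bottle",.12)):
        r=robot.outline_of(o,p)
        for q in r[:2]:
            ys,xs=np.nonzero(q["pixels"]);c=(xs.mean(),ys.mean())
            print(n,o,round(q["conf"],2),np.round(q["bbox"]),np.round(c,1),np.round(atz(p,c,z),3))
E
```

```text
{'time': 0.0, 'joint_pos': array([ 1.07249446,  0.41796573, -0.01030742,  1.61417107,  0.00472076,
        1.11068055, -0.0529571 ]), 'qvel': array([-1.32704799e-03, -1.30915591e-03, -5.07858362e-05, -6.45592252e-04,
        3.09931153e-04,  2.22217163e-04, -1.17970562e-03]), 'tau': array([-2.71055251e-04, -8.51246524e+01,  6.38729408e-01, -4.25989795e+01,
       -4.88606491e-02,  1.86103780e-02,  2.84510600e-05]), 'eef_pos': array([ 0.27549678, -0.56059123,  0.20483172]), 'eef_rot': array([-3.14039600e+00,  1.07032181e-04,  4.56866333e-01]), 'force': array([ 0.15098228,  0.08714119, -0.41522445]), 'moment': array([ 0.00989366, -0.02212488,  0.01226677]), 'gripper_width': 0.9987714511227781}
scene power_key 0.52 [395. 229.  15.  11.] [395.3 229.4] [0.461 0.173 0.05 ]
scene scale 0.77 [353. 267. 143. 108.] [360.9 272.9] [0.628 0.163 0.04 ]
scene bowl 0.66 [336. 246.  71.  51.] [337.1 243.1] [0.608 0.097 0.08 ]
scene jigger 0.46 [449. 244.  10.  17.] [450.8 244.5] [0.444 0.299 0.04 ]
scene tub 0.97 [257. 237.  85.  55.] [257.4 236.3] [ 0.611 -0.108  0.03 ]
scene bottle 0.59 [453. 280. 
[... 225 characters left out ...]
  26.  22.] [357.2 291.3] [0.453 0.121 0.05 ]
side small_key 0.56 [297. 230.  74.  52.] [296.1 227.7] [0.679 0.063 0.05 ]
side small_key 0.39 [376. 276.  10.   7.] [375.9 275.5] [0.462 0.063 0.05 ]
side scale 0.74 [308. 294. 192. 124.] [309.6 285.9] [0.528 0.164 0.04 ]
side bowl 0.74 [299. 230.  74.  56.] [296.  227.5] [0.644 0.095 0.08 ]
side bowl 0.55 [359. 292.  26.  22.] [357.4 291.4] [0.429 0.15  0.08 ]
side jigger 0.64 [250. 339.  24.  58.] [252.  336.9] [0.494 0.318 0.04 ]
side tub 0.66 [380. 225.  83.  66.] [379.6 224.5] [ 0.594 -0.103  0.03 ]
side tub 0.33 [337. 310.  25.  23.] [335.9 309.5] [0.46  0.166 0.03 ]
side bottle 0.58 [173. 257.  55. 142.] [171.  265.3] [0.641 0.364 0.12 ]
```

```bash
python3 - <<'E'
import cv2,numpy as np
a=cv2.imread("pics/scene0.png")[190:330,220:500];b=cv2.imread("pics/side0.png")[190:370,180:440]
a=cv2.resize(a,(780,390),interpolation=cv2.INTER_CUBIC);cv2.imwrite("pics/a.png",a)
cv2.imwrite("pics/b.png",cv2.resize(b,(780,540),interpolation=cv2.INTER_CUBIC))
E
```

```text
(no output)
```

View pics/a.png

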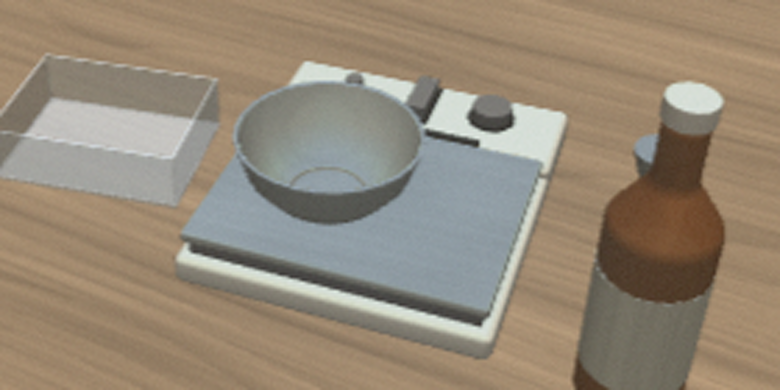

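View pics/b.png

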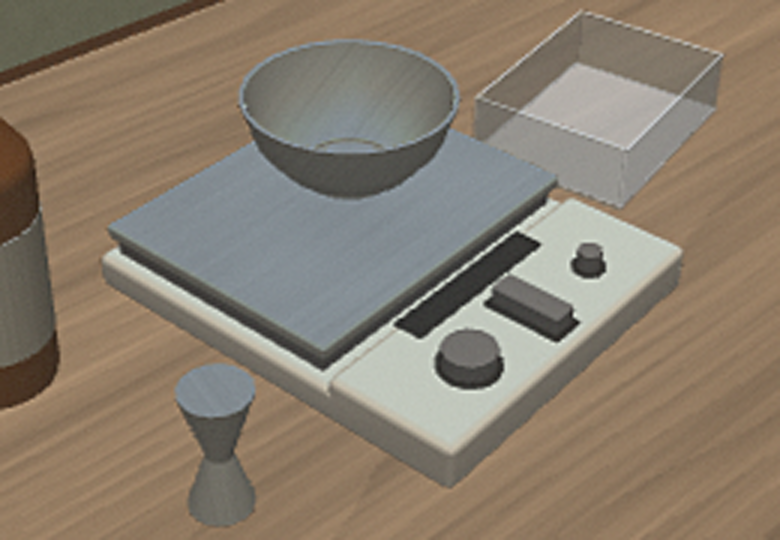

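The side view shows, along the panel from the jigger side, the power key (top at full-image pixel 337,306), then the zero bar (358,289), then the small key (376,273). The scene view agrees.

```bash
python3 - <<'E'
from h import *
print(robot.tcp_to_grasp)
S=robot.get_image("side");C=robot.get_image("scene")
for n,s,c in(("power",(336.7,306.3),(396.6,227.3)),("zero",(357.7,289.3),(372.9,220.9)),("small",(376.3,273),(347.4,217.3))):
    print(n,atz(S,s,.05).round(4),atz(C,c,.05).round(4))
# panel/scale corners in side: front-left corner top, front right corner
for uv in((180+447/3,190+452/3),(180+682/3,190+250/3)): print(atz(S,uv,.036).round(4))
E
```

```text
-0.0188
power [0.449 0.176 0.05 ] [0.4516 0.1728 0.05  ]
zero [0.4566 0.1167 0.05  ] [0.4529 0.114  0.05  ]
small [0.4664 0.0566 0.05  ] [0.4674 0.0542 0.05  ]
[0.41   0.2314 0.036 ]
[ 0.4388 -0.0012  0.036 ]
```

Emit:
jog_arm:
  moves: [0, 0, 0, 0, 0, 0.109, 0, 0, 0, 0, 0, 0.109, 0, 0, 0, 0, 0, 0.109, 14, -37, 0, 0, 0, 0, 14, -37, 0, 0, 0, 0, 14, -37, 0, 0, 0, 0, 14, -37, 0, 0, 0, 0, 14, -37, 0, 0, 0, 0, 14, -37, 0, 0, 0, 0, 14, -37, 0, 0, 0, 0, 14, -37, 0, 0, 0, 0, 14, -37, 0, 0, 0, 0, 14, -37, 0, 0, 0, 0, 14, -37, 0, 0, 0, 0, 14, -37, 0, 0, 0, 0, 14, -37, 0, 0, 0, 0, 14, -37, 0, 0, 0, 0, 14, -37, 0, 0, 0, 0, 14, -37, 0, 0, 0, 0]
  fingers: 0
  grip_force: 10

```text
time: 2.58
eef_pos: [0.4212, 0.0571, 0.2058]
eef_rot: [3.141, -0.001, 0.13]
force: [1.7, -0.4, 0.0]
gripper_width: 0.006
```

Emit:
jog_arm:
  moves: [9, -23, 0, 0, 0, 0, 9, -23, 0, 0, 0, 0, 9, -23, 0, 0, 0, 0, 9, -23, 10, 0, 0, 0, 8, -21, 10, 0, 0, 0, 0, 0, 10, 0, 0, 0, 0, 0, 0, 0, 0, 0, 0, 0, 0, 0, 0, 0]

```text
time: 3.25
eef_pos: [0.4498, 0.1723, 0.1752]
eef_rot: [3.141, 0.001, 0.13]
force: [0.1, -0.5, 0.6]
gripper_width: 0.005
```

```bash
python3 - <<'E'
from h import *
from scipy.spatial.transform import Rotation as Ro
s=robot.state();p=robot.get_image("wrist");cv2.imwrite("pics/w.png",p["pixels"][:,:,::-1])
print(s["eef_pos"].round(4),s["eef_rot"].round(4),s["force"].round(2));K=np.array(p["mtx"]);T=np.array(p["T_tool_cam"]);print(K,T.round(3))
R=Ro.from_euler("xyz",s["eef_rot"]).as_matrix()
def wz(uv,z):
    d=(np.array(uv)-K[:2,2])/K[0,0];th=np.hypot(*d);v=np.array([*(d/th*np.sin(th)),np.cos(th)])
    c=R@T[:3,3]+s["eef_pos"];v=R@T[:3,:3]@v;return c+v*(z-c[2])/v[2]
for o in("power_key","zero_key","small_key"):
    for q in robot.outline_of(o,p)[:2]:
        ys,xs=np.nonzero(q["pixels"]);print(o,round(q["conf"],2),q["bbox"],wz((xs.mean(),ys.mean()),.045).round(4))
def proj(X):
    x=np.linalg.inv(T)@np.append(R.T@(np.array(X)-s["eef_pos"]),1);x=x[:3];th=np.arctan2(np.hypot(x[0],x[1]),x[2]);return K[:2,2]+K[0,0]*th*x[:2]/np.hypot(x[0],x[1])
im=p["pixels"][:,:,::-1].copy()
for X in((.45,.1745,.05),(.4585,.1155,.05),(.4665,.0555,.05),s["eef_pos"]):
    u=proj(X);print(u.round());cv2.drawMarker(im,tuple(int(v) for v in u),(0,0,255),0,10)
cv2.imwrite("pics/wm.png",im)
E
```

```text
[0.4498 0.1723 0.1752] [3.1414e+00 1.2000e-03 1.2980e-01] [ 0.13 -0.49  0.56]
[[371.64829954   0.         316.99585884]
 [  0.         371.64829954 239.96258212]
 [  0.           0.           1.        ]] [[-0.001 -0.966 -0.26   0.076]
 [ 1.    -0.001 -0.    -0.   ]
 [ 0.    -0.26   0.966 -0.18 ]
 [ 0.     0.     0.     1.   ]]
power_key 0.7 [320.4, 226.7, 40.6, 36.7] [0.4526 0.1725 0.045 ]
power_key 0.64 [387.2, 227.8, 28.7, 58.8] [0.4618 0.1148 0.045 ]
zero_key 0.57 [388.7, 228.8, 25.6, 56.5] [0.4603 0.1132 0.045 ]
small_key 0.38 [150.2, 16.5, 97.8, 33.0] [0.6328 0.3411 0.045 ]
[315. 232.]
[385. 231.]
[451. 231.]
[318. 290.]
```

View pics/wm.png

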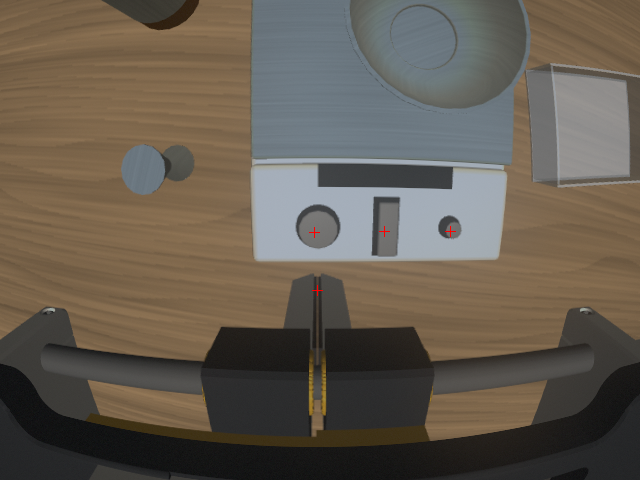

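The wrist view shows the power key at (319,227) and the zero bar at (386,228). My marks lie within about 3 mm of the keys, and the yaw is aligned. Descending on the power key.

Emit:
jog_arm:
  moves: [2, 0, 15, 0, 0, 0, 0, 0, 20, 0, 0, 0, 0, 0, 20, 0, 0, 0, 0, 0, 20, 0, 0, 0, 0, 0, 20, 0, 0, 0, 0, 0, 12, 0, 0, 0, 0, 0, 6, 0, 0, 0, 0, 0, 3, 0, 0, 0, 0, 0, 0, 0, 0, 0, 0, 0, 0, 0, 0, 0, 0, 0, 0, 0, 0, 0]

```text
time: 4.37
eef_pos: [0.4527, 0.1733, 0.0603]
eef_rot: [-3.141, -0.001, 0.13]
force: [-0.3, 0.0, 0.1]
gripper_width: 0.004
```

Emit:
jog_arm:
  moves: [0, 0, 4, 0, 0, 0, 0, 0, 4, 0, 0, 0, 0, 0, 2, 0, 0, 0, 0, 0, 2, 0, 0, 0, 0, 0, 2, 0, 0, 0, 0, 0, 1, 0, 0, 0, 0, 0, 0, 0, 0, 0, 0, 0, 0, 0, 0, 0]

```text
time: 5.03
eef_pos: [0.4521, 0.1731, 0.0445]
eef_rot: [3.142, 0.0, 0.13]
force: [-0.7, -1.5, 3.4]
gripper_width: 0.006
```

Emit:
jog_arm:
  moves: [0, 0, 1, 0, 0, 0, 0, 0, 1, 0, 0, 0, 0, 0, 0, 0, 0, 0, 0, 0, 0, 0, 0, 0, 0, 0, 0, 0, 0, 0]

```text
time: 5.45
eef_pos: [0.4522, 0.1731, 0.0425]
eef_rot: [3.142, 0.0, 0.13]
force: [-1.2, -2.8, 4.4]
gripper_width: 0.006
```

4.4 N at 7.5 mm down matches the key's spring. Lifting and moving over to the zero key.

Emit:
jog_arm:
  moves: [0, 0, -3, 0, 0, 0, 0, 0, -5, 0, 0, 0, 0, 0, -12, 0, 0, 0, 0, 0, -15, 0, 0, 0, 0, 0, 0, 0, 0, 0, 0, 0, 0, 0, 0, 0, 0, 10, 0, 0, 0, 0, 0, 20, 0, 0, 0, 0, 0, 20, 0, 0, 0, 0, 0, 10, 0, 0, 0, 0, 0, 0, 0, 0, 0, 0, 0, 0, 0, 0, 0, 0, 0, 0, 6, 0, 0, 0, 0, 0, 6, 0, 0, 0, 0, 0, 6, 0, 0, 0, 0, 0, 0, 0, 0, 0, 0, 0, 0, 0, 0, 0]

```text
time: 6.87
eef_pos: [0.4595, 0.114, 0.0589]
eef_rot: [-3.141, 0.001, 0.131]
force: [-1.0, 0.6, 0.1]
gripper_width: 0.006
```

```bash
python3 - <<'E'
from h import *
p=robot.get_image("side");b=p["pixels"][190:370,250:450,::-1]
cv2.imwrite("pics/c.png",cv2.resize(b,(660,594),interpolation=cv2.INTER_CUBIC))
E
```

```text
(no output)
```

View pics/c.png

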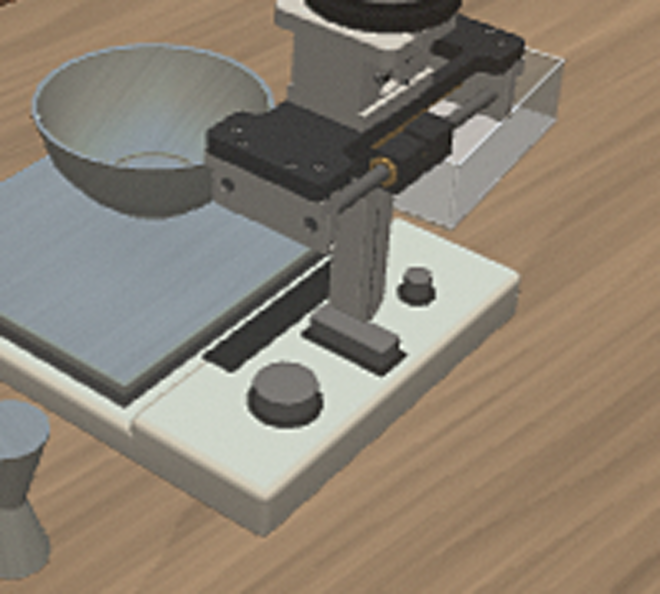

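The power key at (287,385) is back up. The fingertips at (358,318) are over the zero bar, and nothing has been disturbed. Pressing zero.

Emit:
jog_arm:
  moves: [0, 0, 4, 0, 0, 0, 0, 0, 3, 0, 0, 0, 0, 0, 2, 0, 0, 0, 0, 0, 2, 0, 0, 0, 0, 0, 2, 0, 0, 0, 0, 0, 1, 0, 0, 0, 0, 0, 0, 0, 0, 0, 0, 0, 0, 0, 0, 0]

```text
time: 7.58
eef_pos: [0.4599, 0.1136, 0.0455]
eef_rot: [3.142, 0.0, 0.13]
force: [-1.0, -0.3, 3.1]
gripper_width: 0.003
```

Emit:
jog_arm:
  moves: [0, 0, 1, 0, 0, 0, 0, 0, 1, 0, 0, 0, 0, 0, 1, 0, 0, 0, 0, 0, 0, 0, 0, 0, 0, 0, 0, 0, 0, 0, 0, 0, 0, 0, 0, 0]

```text
time: 8.08
eef_pos: [0.4599, 0.1136, 0.0425]
eef_rot: [-3.142, 0.0, 0.13]
force: [-1.6, -1.6, 4.5]
gripper_width: 0.006
```

Emit:
jog_arm:
  moves: [0, 0, -3, 0, 0, 0, 0, 0, -5, 0, 0, 0, 0, 0, -12, 0, 0, 0, 0, 0, -20, 0, 0, 0, 0, 0, -30, 0, 0, 0, 0, 0, -30, 0, 0, 0, 0, 0, -30, 0, 0, 0, 0, 0, -20, 0, 0, 0, 0, 0, 0, 0, 0, 0, 0, 0, 0, 0, 0, 0, 0, 0, 0, 0, 0, 0, 0, 0, 0, 0, 0, 0]

```text
time: 9.08
eef_pos: [0.4594, 0.1135, 0.1916]
eef_rot: [-3.141, 0.002, 0.13]
force: [-0.0, -0.2, -0.2]
gripper_width: 0.004
```

```bash
python3 - <<'E'
from h import *
p=robot.get_image("side");a=cv2.imread("pics/side0.png")[:,:,::-1]
for o in("bowl","jigger","tub","bottle"):
    q=robot.outline_of(o,p);print(o,[np.round(x["bbox"]) for x in q[:1]])
d=np.abs(p["pixels"].astype(int)-a).sum(2)
print("panel/jigger diff",d[285:370,180:380].max())
cv2.imwrite("pics/d.png",p["pixels"][:,:,::-1])
print(robot.state()["force"])
E
```

```text
bowl [array([298., 229.,  75.,  53.])]
jigger [array([251., 339.,  20.,  56.])]
tub [array([380., 226.,  85.,  68.])]
bottle [array([173., 255.,  54., 140.])]
panel/jigger diff 32
[-0.15336732 -0.4035382   0.46398812]
```

View pics/d.png

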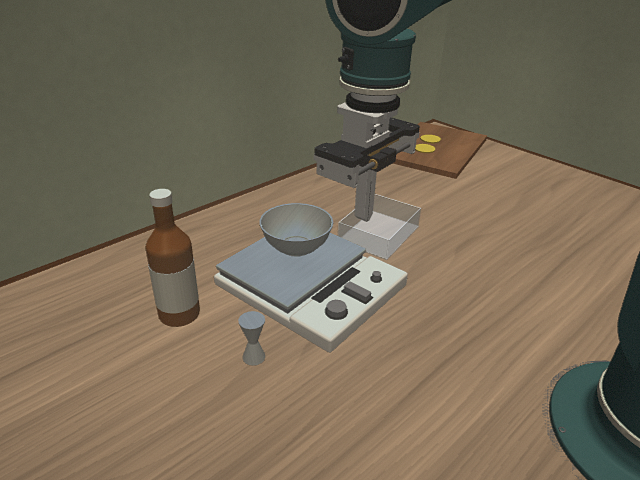

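All the keys are up (337,309; 357,292; 376,276). The objects are unmoved and the hand is well clear.

```bash
python3 -c "
from cell import robot
print(robot.finish_job())"
```

```text
the job is handed in; nothing more can be done
None
```

I pressed the power key, let it come back up, then did the same with the zero key using the closed fingertips, and handed the job in at about 9 s. Both presses stopped about 7.5 mm down, at 4.4 N on the power key and 4.5 N on the zero key. That matches the key springs.

- **Keys:** the last side picture shows all three keys up. The panel and jigger area matches the starting picture to within image noise.
- **Objects:** the bowl, jigger, tub and bottle outlines are within a few pixels of where they started, and all four stand upright.
- **Hand:** it finished clear, with the fingertips 0.19 m above the table and no contact force beyond sensor noise (about 0.5 N).
- **Disagreements:** the networks mislabelled some keys (a "power key" on the zero bar, a "small key" on the bowl), so I told the keys apart by eye. The cameras' key positions differed by up to about 4 mm, well within the key sizes.

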